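# Release the red float from the dispenser and let the lid down softly

## Robot

A 6-joint arm with a two-finger parallel gripper is mounted at the origin on the work surface. World frame = base frame: x ahead of the robot, y to its left, z up, the work surface at z = 0. Lengths are in mm, angles in rad, forces in N, time in s.
With the tool pointing down it reaches from about 400 to 925 mm from the base axis. Payload 12.5 kg.
Tool frame: the origin (TCP) lies at the very end of the fingers, on their centre line; the grasp point (between the pads) lies 19 mm behind it; z points along the fingers, y is the line along which they close (so a half turn about z gives the same grasp; the last joint's range is limited). The gripper opens to 95 mm and grips with 3 to 60 N. Pads are 20 mm wide; open, the fingers measure 119 mm over their backs; the gripper's body (75 mm by 180 mm) begins 59 mm behind the grasp point.
Start: joints at [-1.454, 0.491, 1.559, -0, 1.092, -0.106], TCP at [138.123, -609.565, 214.661] pointing down, gripper open.
Joint ranges: [-3.1, 3.1], [-0.84, 2.19], [0.05, 2.79], [-1.13, 4.28], [0.06, 2.93], [-2.69, 2.69]. Speed limits (rad/s): [2.22, 2.22, 2.79, 3.14, 3.14, 3.14].

## Interface

Orientations are given as [roll, pitch, yaw] about the fixed x, y, z axes, in that order (R = Rz(yaw) Ry(pitch) Rx(roll)).
In Python, from cell import * gives the robot as it stands.
- The arm moves only by the tool step_arm, never from a script. Its argument "plan" is a list of rows, each an object of numbers: "x", "y", "z": the shift along the tool's x, y, z in units of 25 mm (1.0 is 25 mm); "rx", "ry", "rz": the turn, a rotation vector about the tool's x, y, z in units of 0.1 rad (1.0 is 0.1 rad). In form: [{"x": .., "y": .., "z": .., "rx": .., "ry": .., "rz": ..}, ...]. A call has exactly 10 rows; each row shifts and turns the commanded pose from where the row before left it, along the tool's axes as they then stand; what a row does not reach is not made up. A row lasts 1/12 s, in which the tool goes at most 41.7 mm and 7.16 degrees, less where a joint would pass 70% of its speed; a pose out of reach is approached as far as the arm can. A call with a number of a shift or a turn outside -1 to 1 is refused whole. A call with a gripper value outside its range is refused whole. "jaw" is the closure, from -1 (fully open) to 1 (shut), so that 0 is half open, set as the call begins (left out, the last holds). The fingers move at their own pace and stop on an object; the grip force is fixed at half the most. Time passes only in rows, so rows that do not move let the fingers close, or fill a call up. It gives the time, the measured TCP pose, the force, the opening and the grip force at its end, in the units of the state.
- state(): the state, without advancing time (a new reading comes with each control period).
- read_camera(name): name is "scene" or "top" or "wrist"; returns a dict with "image" (384x512x3 uint8, red, green, blue), "depth" (384x512 float32, mm along the optical axis (not along the pixel's ray), 0 where there is no reading), "vfov" (degrees; the focal length in pixels is half the picture's height over the tangent of half this angle, whatever the lens; pixels are square), "cx", "cy" (the principal point, pixels), "k1" (the pictures are not rectified: a ray, as slopes to the right and down, at radius r is drawn at 1 + k1 r^2 times it, then the intrinsics apply), "R" (3x3) and "t" (3): a world point X has camera coordinates R X + t. Camera axes: x right, y down, z forward; pixel columns grow to the right and rows downward; lengths in mm; the calibration is good to about 2 mm. A picture is of the moment at which its call begins.
- job_done(): hands the job in; it is judged then, once.
The state is a dict: "t": time; "joints": joint angles; "qvel": joint speeds; "tau": joint torques, N m; "eef_pos": TCP position; "tcp_rot": TCP orientation; "ft_force": force on the tool from outside, world axes, zero at the start; "moment": the same for the moment, N m; "opening": opening from 0.0 (shut) to 1.0 (fully open); "grip_force": force on a finger pad.
Only numpy, scipy, OpenCV 4.12 (cv2) and the standard library are available. Lean on these libraries where they do the work, as an engineer would, in place of code of your own. Each camera call takes 0.05 s, during which the arm holds its last target. There are 200 camera calls.

## Task

Without grasping anything, press the lever on the side of the lane that holds the red float fully down with the fingertips, so that its green lid lifts and the red float rolls out into the steel tray. Keep it pressed until the float is in the tray, then ease the lever back up slowly, taking about three seconds, so that the lid never drops or slams, and move clear. Leave the yellow float shut in its lane, do not touch the floats, the lids or the tray, and disturb nothing else on the table.

Things in the scene. Friction and masses are not known exactly. Their poses are not given: they have to be found in the camera images.
- dispenser: Two-lane float dispenser fixed to the table: two open-topped lanes side by side, clear outer walls, grey middle wall, white floor sloping to two short spouts, blue base; 100 wide over the lanes, 210 front-to-back, 150 high. Origin: on the table under the centre of the lanes. Its front (the mouths) faces -x of its own frame, towards the robot; +y is its left lane, -y its right lane; z up. Sizes here are in mm.
- red_float: Red ball float with a thin white band, 34 diameter, 15 g; origin at its centre. It starts resting behind the lid of one lane (centre 24 to the left or right of the dispenser's middle; which one varies) and rolls out by itself when that lid is raised.
- yellow_float: Yellow ball float of the same size, in the other lane; origin at its centre. It must stay there.
- tray: Loose stainless steel measuring tray standing under both mouths, 130 (its x) by 180 (its y) by 35 high, walls 3; origin at the centre of its underside. It stands where it should be.
- paddle_left (a point): Centre of the top face of the black paddle (45 front-to-back, 50 wide, 12 thick) on the left lever, 115 to the left of the dispenser's origin and 140 in front of it. At rest about 168 above the table, its front edge higher (leans 0.22 rad). Pressed, it goes almost straight down 63 to its stop, then leans 0.23 the other way. Only the tray is under it, far below.
- paddle_right (a point): Centre of the top face of the black paddle (45 front-to-back, 50 wide, 12 thick) on the right lever, 115 to the right of the dispenser's origin and 140 in front of it. At rest about 168 above the table, its front edge higher (leans 0.22 rad). Pressed, it goes almost straight down 63 to its stop, then leans 0.23 the other way. Only the tray is under it, far below.
- lever_left (a joint): Rad: 0 = at rest (up), 0.45 = fully down at its stop. Steel lever on the dispenser's left side, pivot 130 above the table in line with the dispenser's origin front-to-back, 145 long to the paddle. A spring always pushes it back up: about 2 N at the paddle at the start of the stroke, 5 N at the bottom.
- lever_right (a joint): Rad: 0 = at rest (up), 0.45 = fully down at its stop. Steel lever on the dispenser's right side, pivot 130 above the table in line with the dispenser's origin front-to-back, 145 long to the paddle. A spring always pushes it back up: about 2 N at the paddle at the start of the stroke, 5 N at the bottom.
- lid_left (a joint): Rad: 0 = shut (hanging), 1.35 = fully raised. Green flap over the left lane's mouth, 42 wide, 52 tall, 3 thick, hung from a hinge 142 above the table, 86 in front of the dispenser's origin and 24 to its left; swings up and outwards. Lid angle = 3 x lever angle. The float passes once it is beyond about 1.1. If the lever is let go, the lid slams shut at once.
- lid_right (a joint): Rad: 0 = shut (hanging), 1.35 = fully raised. Green flap over the right lane's mouth, 42 wide, 52 tall, 3 thick, hung from a hinge 142 above the table, 86 in front of the dispenser's origin and 24 to its right; swings up and outwards. Lid angle = 3 x lever angle. The float passes once it is beyond about 1.1. If the lever is let go, the lid slams shut at once.
- ashtray: Bystander: loose blue ceramic ashtray with brass swivels, 104 diameter, 32 high, to the left of the dispenser; origin under its centre.
- bead_jar: Bystander: loose glass jar with green cap, 52 diameter, 70 high, to the right of the dispenser; origin under its centre.
- reel_cover: Bystander: loose grey plastic reel cover, 72 diameter, 36 high, near the robot on its right; origin under its centre.
- mug: Bystander: loose white mug, 80 diameter, 90 high, far left; origin under its centre.
- screwdriver: Bystander: loose screwdriver with orange handle, 180 long, lying on the left; origin under its middle.
- turntable: Bystander: white turntable 260 diameter with four clear bins of coloured beads, 82 high, on the right; origin under its centre.
There are look-alikes about, which are no part of the job. Of the things shaped like the tray, the stainless one is meant.

How it is judged (in metres and radians):
On the way, in this order (a step that is already met when the one before it is completed fails the run):
1. the lid of the red float's lane is raised by its lever (((value of joint lid_left above 0.7 rad and y of red_float in the frame of dispenser above 0 m) or (value of joint lid_right above 0.7 rad and y of red_float in the frame of dispenser below 0 m))).
2. the red float is in the tray while a lid is still held raised (x of red_float in the frame of tray between -0.062 and 0.062 m and y of red_float in the frame of tray between -0.087 and 0.087 m and z of red_float in the frame of tray between 0.01 and 0.03 m and value of joint any of lid_left, lid_right above 0.7 rad), for 0.2 s.
3. both lids are shut again (value of joint each of lid_left, lid_right below 0.1 rad), for 0.3 s.
At the end, for the whole second after the job is handed in: The red float lies at rest in the steel tray (slower than 50 mm/s), the tray is within 20 mm of where it stood, both lids are shut (below 0.1 rad) and the yellow float is still behind its lid (all of step 3 and x of red_float in the frame of tray between -0.062 and 0.062 m and y of red_float in the frame of tray between -0.087 and 0.087 m and z of red_float in the frame of tray between 0.01 and 0.03 m and x of yellow_float in the frame of dispenser between -0.08 and 0.09 m and y of yellow_float in the frame of dispenser between -0.046 and 0.046 m and z of yellow_float in the frame of dispenser above 0.09 m and linear speed of red_float below 0.05 m/s and distance of tray from where it was at the start of the episode below 0.02 m); the robot touches nothing.
It fails at once if a lid falls faster than 2 rad/s (about 100 mm/s at its edge; it slams) (velocity of joint any of lid_left, lid_right below -2 rad/s).
It fails at once if the lid of the yellow float's lane is raised beyond 0.3 rad or the yellow float moves more than 20 mm (((value of joint lid_left above 0.3 rad and y of yellow_float in the frame of dispenser above 0 m) or (value of joint lid_right above 0.3 rad and y of yellow_float in the frame of dispenser below 0 m)) or distance of yellow_float from where it was at the start of the episode above 0.02 m).
It fails at once if the robot touches a float, a lid or the tray (contact force between any of the fingers, the arm and red_float above 0.5 N or contact force between any of the fingers, the arm and yellow_float above 0.5 N or contact force between any of the fingers, the arm and tray above 0.5 N or contact force between any of the fingers, the arm and lid_left above 0.5 N or contact force between any of the fingers, the arm and lid_right above 0.5 N).
It fails at once if a float is lifted (height (world z) of red_float above 0.14 m).
It fails at once if a bystander moves more than 15 mm, or the robot touches the turntable (distance of any of ashtray, bead_jar, reel_cover, mug, screwdriver from where it was at the start of the episode above 0.015 m or contact force between any of the fingers, the arm and turntable above 0.5 N).
It also fails if it takes over 38 s, if anything falls off the work surface, if the arm or the gripper's body presses on something with over 40 N, if the wrist force passes 120 N, or if a joint passes its speed limit or range.

## Working session

There is one attempt and no reset: what is moved stays moved. The work goes in short steps, Python scripts to look and compute and a tool call to move; the robot and the scene stay as the last step left them, time stands still between calls to the robot, and variables do not carry over. Pictures are saved under pics/ and viewed, at most 10 in all, crops included, and the job is handed in when it is done.

Besides the shell and the picture viewer there is one more tool, called after "Emit:" by a JSON object that holds its "name" and its "arguments", one argument or row to a line. step_arm: Moves the arm, as the interface text tells. Shifts and turns lie within -1 to 1; 1 stands for 25 mm of shift or 0.1 rad of turn. Its arguments: {"type":"object","properties":{"plan":{"type":"array","items":{"type":"object","properties":{"x":{"type":"number"},"y":{"type":"number"},"z":{"type":"number"},"rx":{"type":"number"},"ry":{"type":"number"},"rz":{"type":"number"}}}},"jaw":{"type":"number"}},"required":["plan"]}

```bash
mkdir -p pics
cat > h.py <<'E'
from cell import *
import numpy as np, cv2
def shot(n,f):
    c=read_camera(n); cv2.imwrite('pics/'+f+'.png',c['image'][:,:,::-1]); np.savez('pics/'+f,**c); return c
def world(c,u,v,z=None):
    f=192/np.tan(np.radians(float(c['vfov']))/2)
    K=np.array([[f,0,c['cx']],[0,f,c['cy']],[0,0,1.]])
    p=cv2.undistortPoints(np.array([[[u,v]]],float),K,np.array([float(c['k1']),0,0,0]))[0,0]
    r=c['R'].T@np.array([p[0],p[1],1]); o=-c['R'].T@c['t']
    d=np.median(c['depth'][int(v)-1:int(v)+2,int(u)-1:int(u)+2]) if z is None else (z-o[2])/r[2]
    return (o+r*d).round(1)
E
python3 - <<'E'
from h import *
a=shot('scene','s1');b=shot('top','t1')
cv2.imwrite('pics/both.png',np.hstack([a['image'],b['image']])[:,:,::-1])
s=state();print(s['t'],s['eef_pos'],s['tcp_rot'],s['ft_force'])
E
```

```text
0.1 [ 138.10475907 -609.34778151  214.12469471] [-3.14064807e+00 -8.79413128e-05  2.22802979e-01] [ 0.4323333  -0.11753819 -0.02782915]
```

View pics/s1.png

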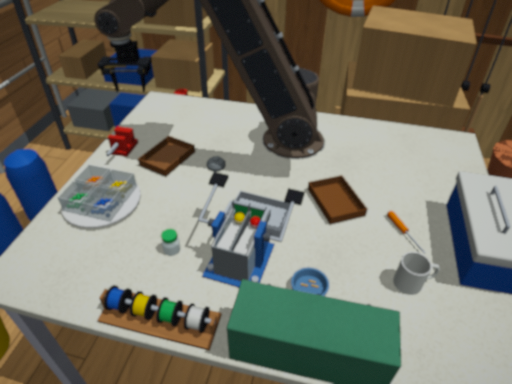

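View pics/t1.png

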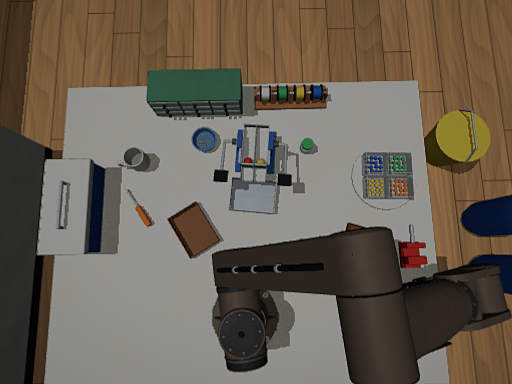

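The scene view shows red at (256,222) and yellow at (240,217), with paddles at (219,180) and (295,197). The top view shows red at (248,161), so it is in the left lane. The left paddle is at (221,175), the right one at (285,180) with its shadow at (299,187), and the steel tray at (254,196). The brown trays at (195,229) top and (355,228) top are look-alikes.

Run:
```python
from h import *
c=dict(np.load('pics/t1.npz'))
im=c['image'][:,:,::-1]
cv2.imwrite('pics/c1.png',cv2.resize(im[115:220,185:315],None,fx=5.5,fy=5.5,interpolation=cv2.INTER_CUBIC))
for n,u,v,z in [('red',248,161,None),('yel',261,161,None),('PL',221,175,168),('PLd',221,175,None),('PR',285,180,168),('PRd',285,180,None),('tray',254,196,5),('ash',204,139,10)]:
    print(n,world(c,u,v,z))
```

```text
red [576.6 -25.6 113.9]
yel [575.4 -74.6 114.4]
PL [513.3  70.7 168. ]
PLd [513.2  70.7 168.1]
PR [ 490.2 -158.1  168. ]
PRd [ 490.4 -158.2  166.7]
tray [459.  -44.6   5. ]
ash [700.4 157.4  10. ]
```

View pics/c1.png

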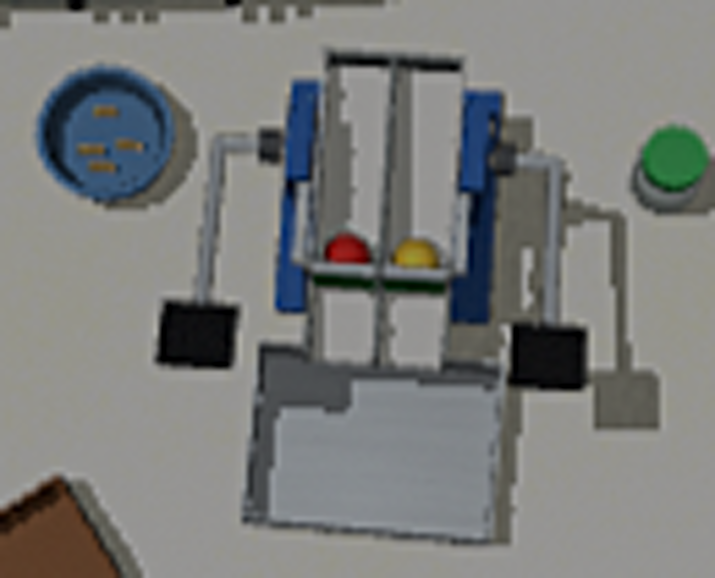

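The crop confirms red is in the left lane (crop 347,250). The left paddle is at crop (197,335), world (511,71), and the dispenser yaw is about -0.1. I'll shut the jaws, turn, rise and approach.

Emit:
{"name": "step_arm", "arguments": {
  "jaw": 1,
  "plan": [
    {"rz": 0.8,"z": -0.4},
    {"rz": 0.8,"z": -0.4},
    {"rz": 0.8,"z": -0.4},
    {"rz": 0.8,"z": -0.4},
    {"x": 0.6,"y": -1},
    {"x": 0.6,"y": -1},
    {"x": 0.6,"y": -1},
    {"x": 0.6,"y": -1},
    {"x": 0.6,"y": -1},
    {"x": 0.6,"y": -1}
  ]
}}

```text
schema error: expected keys x, y, z, rx, ry, rz
```

Emit:
{"name": "step_arm", "arguments": {
  "plan": [
    {"x": 0.6,"y": -1},
    {"x": 0.6,"y": -1},
    {"x": 0.6,"y": -1},
    {"x": 0.6,"y": -1},
    {"x": 0.6,"y": -1},
    {"x": 0.6,"y": -1},
    {"x": 0.4,"y": -1},
    {"x": 0.4,"y": -1},
    {"x": 0.4,"y": -1},
    {"x": 0.4,"y": -1}
  ]
}}

```text
schema error: expected keys x, y, z, rx, ry, rz
```

All keys are needed.

Emit:
{"name": "step_arm", "arguments": {
  "jaw": 1,
  "plan": [
    {"x": 0,"y": 0,"z": -0.4,"rx": 0,"ry": 0,"rz": 0.8},
    {"x": 0,"y": 0,"z": -0.4,"rx": 0,"ry": 0,"rz": 0.8},
    {"x": 0,"y": 0,"z": -0.4,"rx": 0,"ry": 0,"rz": 0.8},
    {"x": 0,"y": 0,"z": -0.4,"rx": 0,"ry": 0,"rz": 0.8},
    {"x": 0.6,"y": -1,"z": 0,"rx": 0,"ry": 0,"rz": 0},
    {"x": 0.6,"y": -1,"z": 0,"rx": 0,"ry": 0,"rz": 0},
    {"x": 0.6,"y": -1,"z": 0,"rx": 0,"ry": 0,"rz": 0},
    {"x": 0.6,"y": -1,"z": 0,"rx": 0,"ry": 0,"rz": 0},
    {"x": 0.6,"y": -1,"z": 0,"rx": 0,"ry": 0,"rz": 0},
    {"x": 0.6,"y": -1,"z": 0,"rx": 0,"ry": 0,"rz": 0}
  ]
}}

```text
t: 0.93
eef_pos: [242.8, -467.6, 254.4]
tcp_rot: [-3.141, 0.0, -0.097]
ft_force: [0.5, -0.5, 0.2]
opening: 0.351
grip_force: 0.0
```

Emit:
{"name": "step_arm", "arguments": {
  "plan": [
    {"x": 0.5,"y": -1,"z": 0,"rx": 0,"ry": 0,"rz": 0},
    {"x": 0.5,"y": -1,"z": 0,"rx": 0,"ry": 0,"rz": 0},
    {"x": 0.5,"y": -1,"z": 0,"rx": 0,"ry": 0,"rz": 0},
    {"x": 0.5,"y": -1,"z": 0,"rx": 0,"ry": 0,"rz": 0},
    {"x": 0.5,"y": -1,"z": 0,"rx": 0,"ry": 0,"rz": 0},
    {"x": 0.5,"y": -1,"z": 0,"rx": 0,"ry": 0,"rz": 0},
    {"x": 0.5,"y": -1,"z": 0,"rx": 0,"ry": 0,"rz": 0},
    {"x": 0.5,"y": -1,"z": 0,"rx": 0,"ry": 0,"rz": 0},
    {"x": 0.5,"y": -1,"z": 0,"rx": 0,"ry": 0,"rz": 0},
    {"x": 0.5,"y": -1,"z": 0,"rx": 0,"ry": 0,"rz": 0}
  ]
}}

```text
t: 1.77
eef_pos: [391.3, -231.0, 254.5]
tcp_rot: [-3.142, 0.0, -0.097]
ft_force: [0.4, -0.3, -0.3]
opening: 0.007
grip_force: 0.0
```

Emit:
{"name": "step_arm", "arguments": {
  "plan": [
    {"x": 0.3,"y": -1,"z": 0,"rx": 0,"ry": 0,"rz": 0},
    {"x": 0.3,"y": -1,"z": 0,"rx": 0,"ry": 0,"rz": 0},
    {"x": 0.3,"y": -1,"z": 0,"rx": 0,"ry": 0,"rz": 0},
    {"x": 0.3,"y": -1,"z": 0,"rx": 0,"ry": 0,"rz": 0},
    {"x": 0.3,"y": -1,"z": 0,"rx": 0,"ry": 0,"rz": 0},
    {"x": 0.3,"y": -1,"z": 0,"rx": 0,"ry": 0,"rz": 0},
    {"x": 0.3,"y": -1,"z": 0,"rx": 0,"ry": 0,"rz": 0},
    {"x": 0.3,"y": -1,"z": 0,"rx": 0,"ry": 0,"rz": 0},
    {"x": 0.3,"y": -1,"z": 0,"rx": 0,"ry": 0,"rz": 0},
    {"x": 0.3,"y": -1,"z": 0,"rx": 0,"ry": 0,"rz": 0}
  ]
}}

```text
t: 2.6
eef_pos: [490.0, 10.6, 254.5]
tcp_rot: [3.142, 0.0, -0.097]
ft_force: [0.3, 0.7, -0.7]
opening: 0.004
grip_force: 0.0
```

Emit:
{"name": "step_arm", "arguments": {
  "plan": [
    {"x": 0.2,"y": -0.8,"z": 0,"rx": 0,"ry": 0,"rz": 0},
    {"x": 0.2,"y": -0.8,"z": 0,"rx": 0,"ry": 0,"rz": 0},
    {"x": 0.2,"y": -0.8,"z": 0,"rx": 0,"ry": 0,"rz": 0},
    {"x": 0,"y": 0,"z": 0.4,"rx": 0,"ry": 0,"rz": 0},
    {"x": 0,"y": 0,"z": 0.4,"rx": 0,"ry": 0,"rz": 0},
    {"x": 0,"y": 0,"z": 0.4,"rx": 0,"ry": 0,"rz": 0},
    {"x": 0,"y": 0,"z": 0.4,"rx": 0,"ry": 0,"rz": 0},
    {"x": 0,"y": 0,"z": 0.4,"rx": 0,"ry": 0,"rz": 0},
    {"x": 0,"y": 0,"z": 0.4,"rx": 0,"ry": 0,"rz": 0},
    {"x": 0,"y": 0,"z": 0.3,"rx": 0,"ry": 0,"rz": 0}
  ]
}}

```text
t: 3.43
eef_pos: [510.3, 67.0, 185.8]
tcp_rot: [3.141, 0.001, -0.098]
ft_force: [-0.2, 0.7, -0.7]
opening: 0.003
grip_force: 0.0
```

Run:
```python
from h import *
c=shot('scene','s2');w=shot('wrist','w2')
a=cv2.resize(c['image'][150:270,180:330],(500,400),interpolation=cv2.INTER_CUBIC)
b=cv2.resize(w['image'],(300,225))
b=np.vstack([b,np.zeros((175,300,3),np.uint8)])
cv2.imwrite('pics/c2.png',np.hstack([a,b])[:,:,::-1])
print(state()['eef_pos'])
```

```text
[510.0804266   67.17133014 185.72831386]
```

View pics/c2.png

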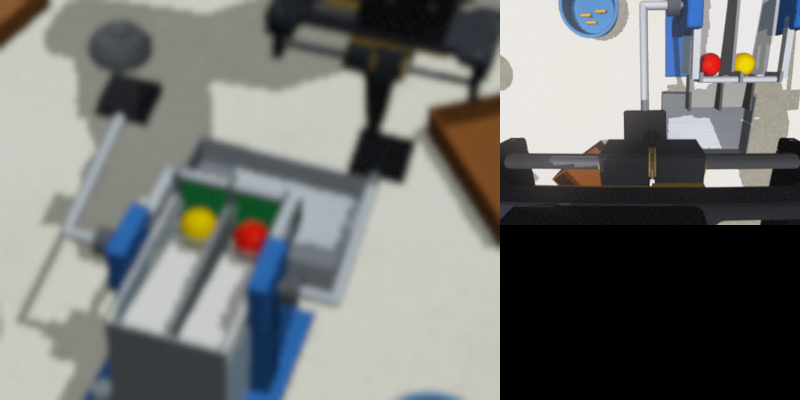

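The fingertips at crop (372,135) are centred above the left paddle at (380,155). The right paddle is untouched. Pressing now.

Emit:
{"name": "step_arm", "arguments": {
  "plan": [
    {"x": 0,"y": -0.1,"z": 0.2,"rx": 0,"ry": 0,"rz": 0},
    {"x": 0,"y": 0,"z": 0.2,"rx": 0,"ry": 0,"rz": 0},
    {"x": 0,"y": 0,"z": 0.2,"rx": 0,"ry": 0,"rz": 0},
    {"x": 0,"y": 0,"z": 0.2,"rx": 0,"ry": 0,"rz": 0},
    {"x": 0,"y": 0,"z": 0.2,"rx": 0,"ry": 0,"rz": 0},
    {"x": 0,"y": 0,"z": 0.16,"rx": 0,"ry": 0,"rz": 0},
    {"x": 0,"y": 0,"z": 0.16,"rx": 0,"ry": 0,"rz": 0},
    {"x": 0,"y": 0,"z": 0.16,"rx": 0,"ry": 0,"rz": 0},
    {"x": 0,"y": 0,"z": 0.16,"rx": 0,"ry": 0,"rz": 0},
    {"x": 0,"y": 0,"z": 0.16,"rx": 0,"ry": 0,"rz": 0}
  ]
}}

```text
t: 4.37
eef_pos: [510.7, 70.0, 141.7]
tcp_rot: [3.141, 0.0, -0.097]
ft_force: [-1.7, 0.5, 2.5]
opening: 0.005
grip_force: 1.0
```

Emit:
{"name": "step_arm", "arguments": {
  "plan": [
    {"x": 0,"y": 0,"z": 0.16,"rx": 0,"ry": 0,"rz": 0},
    {"x": 0,"y": 0,"z": 0.16,"rx": 0,"ry": 0,"rz": 0},
    {"x": 0,"y": 0,"z": 0.16,"rx": 0,"ry": 0,"rz": 0},
    {"x": 0,"y": 0,"z": 0.16,"rx": 0,"ry": 0,"rz": 0},
    {"x": 0,"y": 0,"z": 0.16,"rx": 0,"ry": 0,"rz": 0},
    {"x": 0,"y": 0,"z": 0.12,"rx": 0,"ry": 0,"rz": 0},
    {"x": 0,"y": 0,"z": 0.12,"rx": 0,"ry": 0,"rz": 0},
    {"x": 0,"y": 0,"z": 0.12,"rx": 0,"ry": 0,"rz": 0},
    {"x": 0,"y": 0,"z": 0.08,"rx": 0,"ry": 0,"rz": 0},
    {"x": 0,"y": 0,"z": 0,"rx": 0,"ry": 0,"rz": 0}
  ]
}}

```text
t: 5.2
eef_pos: [511.5, 69.9, 111.0]
tcp_rot: [-3.142, -0.001, -0.097]
ft_force: [3.4, -0.3, 5.1]
opening: -0.0
grip_force: 2.0
```

Emit:
{"name": "step_arm", "arguments": {
  "plan": [
    {"x": 0,"y": 0,"z": 0.08,"rx": 0,"ry": 0,"rz": 0},
    {"x": 0,"y": 0,"z": 0.06,"rx": 0,"ry": 0,"rz": 0},
    {"x": 0,"y": 0,"z": 0.06,"rx": 0,"ry": 0,"rz": 0},
    {"x": 0,"y": 0,"z": 0.04,"rx": 0,"ry": 0,"rz": 0},
    {"x": 0,"y": 0,"z": 0,"rx": 0,"ry": 0,"rz": 0},
    {"x": 0,"y": 0,"z": 0,"rx": 0,"ry": 0,"rz": 0},
    {"x": 0,"y": 0,"z": 0,"rx": 0,"ry": 0,"rz": 0},
    {"x": 0,"y": 0,"z": 0,"rx": 0,"ry": 0,"rz": 0},
    {"x": 0,"y": 0,"z": 0,"rx": 0,"ry": 0,"rz": 0},
    {"x": 0,"y": 0,"z": 0,"rx": 0,"ry": 0,"rz": 0}
  ]
}}

```text
t: 6.03
eef_pos: [510.8, 70.0, 105.1]
tcp_rot: [3.141, 0.0, -0.097]
ft_force: [1.1, -0.5, 5.0]
opening: 0.004
grip_force: 2.1
```

Run:
```python
from h import *
c=shot('scene','s3');w=shot('wrist','w3')
a=cv2.resize(c['image'][150:270,180:330],(500,400),interpolation=cv2.INTER_CUBIC)
b=cv2.resize(w['image'],(300,225))
b=np.vstack([b,np.zeros((175,300,3),np.uint8)])
cv2.imwrite('pics/c3.png',np.hstack([a,b])[:,:,::-1])
s=state();print(s['eef_pos'],s['ft_force'])
```

```text
[510.83891947  69.98756884 105.13617506] [ 1.02995226 -0.34630172  5.28925455]
```

View pics/c3.png

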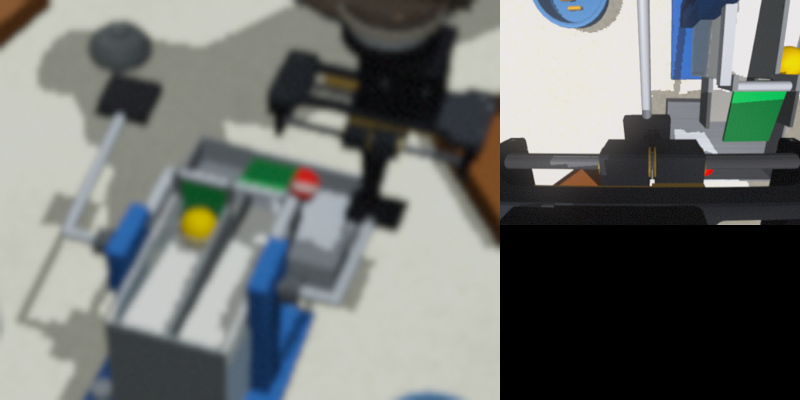

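The left lid at (268,173) is raised. The red float at (303,181) has rolled out into the tray, and yellow is still at (198,223). I'll press the last bit and hold.

Emit:
{"name": "step_arm", "arguments": {
  "plan": [
    {"x": 0,"y": 0,"z": 0.04,"rx": 0,"ry": 0,"rz": 0},
    {"x": 0,"y": 0,"z": 0.04,"rx": 0,"ry": 0,"rz": 0},
    {"x": 0,"y": 0,"z": 0,"rx": 0,"ry": 0,"rz": 0},
    {"x": 0,"y": 0,"z": 0,"rx": 0,"ry": 0,"rz": 0},
    {"x": 0,"y": 0,"z": 0,"rx": 0,"ry": 0,"rz": 0},
    {"x": 0,"y": 0,"z": 0,"rx": 0,"ry": 0,"rz": 0},
    {"x": 0,"y": 0,"z": 0,"rx": 0,"ry": 0,"rz": 0},
    {"x": 0,"y": 0,"z": 0,"rx": 0,"ry": 0,"rz": 0},
    {"x": 0,"y": 0,"z": 0,"rx": 0,"ry": 0,"rz": 0},
    {"x": 0,"y": 0,"z": 0,"rx": 0,"ry": 0,"rz": 0}
  ]
}}

```text
t: 6.97
eef_pos: [511.1, 70.0, 103.8]
tcp_rot: [-3.142, -0.001, -0.097]
ft_force: [0.1, 0.4, 13.6]
opening: 0.006
grip_force: 6.6
```

Run:
```python
from h import *
for i in range(2):
    c=shot('scene','s4%d'%i); im=c['image'].astype(int)
    m=(im[:,:,0]>130)&(im[:,:,1]<70)&(im[:,:,2]<70); m[:180]=0;m[270:]=0;m[:,:220]=0;m[:,320:]=0
    v,u=np.nonzero(m); print(len(u),u.mean(),v.mean(),world(c,u.mean(),v.mean()))
s=state();print(s['t'],s['eef_pos'],s['ft_force'])
```

```text
23 271.7826086956522 202.8695652173913 [423.2  -3.1  34.1]
23 271.7826086956522 202.8695652173913 [421.9  -3.3  32.8]
7.0667 [511.16949217  69.96884026 103.85081813] [ 0.78183895  0.17211429 13.66850597]
```

The lever is at its stop (13.6 N) and the float is at rest in the tray. Easing up at about 21 mm/s.

Emit:
{"name": "step_arm", "arguments": {
  "plan": [
    {"x": 0,"y": 0,"z": -0.04,"rx": 0,"ry": 0,"rz": 0},
    {"x": 0,"y": 0,"z": -0.06,"rx": 0,"ry": 0,"rz": 0},
    {"x": 0,"y": 0,"z": -0.07,"rx": 0,"ry": 0,"rz": 0},
    {"x": 0,"y": 0,"z": -0.07,"rx": 0,"ry": 0,"rz": 0},
    {"x": 0,"y": 0,"z": -0.07,"rx": 0,"ry": 0,"rz": 0},
    {"x": 0,"y": 0,"z": -0.07,"rx": 0,"ry": 0,"rz": 0},
    {"x": 0,"y": 0,"z": -0.07,"rx": 0,"ry": 0,"rz": 0},
    {"x": 0,"y": 0,"z": -0.07,"rx": 0,"ry": 0,"rz": 0},
    {"x": 0,"y": 0,"z": -0.07,"rx": 0,"ry": 0,"rz": 0},
    {"x": 0,"y": 0,"z": -0.07,"rx": 0,"ry": 0,"rz": 0}
  ]
}}

```text
t: 7.9
eef_pos: [510.5, 69.9, 119.6]
tcp_rot: [3.141, 0.001, -0.097]
ft_force: [-3.5, -0.4, 2.7]
opening: 0.005
grip_force: 1.8
```

Emit:
{"name": "step_arm", "arguments": {
  "plan": [
    {"x": 0,"y": 0,"z": -0.07,"rx": 0,"ry": 0,"rz": 0},
    {"x": 0,"y": 0,"z": -0.07,"rx": 0,"ry": 0,"rz": 0},
    {"x": 0,"y": 0,"z": -0.07,"rx": 0,"ry": 0,"rz": 0},
    {"x": 0,"y": 0,"z": -0.07,"rx": 0,"ry": 0,"rz": 0},
    {"x": 0,"y": 0,"z": -0.07,"rx": 0,"ry": 0,"rz": 0},
    {"x": 0,"y": 0,"z": -0.07,"rx": 0,"ry": 0,"rz": 0},
    {"x": 0,"y": 0,"z": -0.07,"rx": 0,"ry": 0,"rz": 0},
    {"x": 0,"y": 0,"z": -0.07,"rx": 0,"ry": 0,"rz": 0},
    {"x": 0,"y": 0,"z": -0.07,"rx": 0,"ry": 0,"rz": 0},
    {"x": 0,"y": 0,"z": -0.07,"rx": 0,"ry": 0,"rz": 0}
  ]
}}

```text
t: 8.73
eef_pos: [511.0, 69.9, 137.3]
tcp_rot: [3.142, -0.001, -0.097]
ft_force: [0.0, -0.6, 2.9]
opening: 0.004
grip_force: 1.1
```

Emit:
{"name": "step_arm", "arguments": {
  "plan": [
    {"x": 0,"y": 0,"z": -0.07,"rx": 0,"ry": 0,"rz": 0},
    {"x": 0,"y": 0,"z": -0.07,"rx": 0,"ry": 0,"rz": 0},
    {"x": 0,"y": 0,"z": -0.07,"rx": 0,"ry": 0,"rz": 0},
    {"x": 0,"y": 0,"z": -0.07,"rx": 0,"ry": 0,"rz": 0},
    {"x": 0,"y": 0,"z": -0.07,"rx": 0,"ry": 0,"rz": 0},
    {"x": 0,"y": 0,"z": -0.07,"rx": 0,"ry": 0,"rz": 0},
    {"x": 0,"y": 0,"z": -0.07,"rx": 0,"ry": 0,"rz": 0},
    {"x": 0,"y": 0,"z": -0.07,"rx": 0,"ry": 0,"rz": 0},
    {"x": 0,"y": 0,"z": -0.07,"rx": 0,"ry": 0,"rz": 0},
    {"x": 0,"y": 0,"z": -0.07,"rx": 0,"ry": 0,"rz": 0}
  ]
}}

```text
t: 9.57
eef_pos: [510.8, 70.0, 154.8]
tcp_rot: [3.142, -0.0, -0.097]
ft_force: [1.4, -0.4, 0.8]
opening: 0.002
grip_force: 0.7
```

Emit:
{"name": "step_arm", "arguments": {
  "plan": [
    {"x": 0,"y": 0,"z": -0.07,"rx": 0,"ry": 0,"rz": 0},
    {"x": 0,"y": 0,"z": -0.07,"rx": 0,"ry": 0,"rz": 0},
    {"x": 0,"y": 0,"z": -0.07,"rx": 0,"ry": 0,"rz": 0},
    {"x": 0,"y": 0,"z": -0.07,"rx": 0,"ry": 0,"rz": 0},
    {"x": 0,"y": 0,"z": -0.07,"rx": 0,"ry": 0,"rz": 0},
    {"x": 0,"y": 0,"z": -0.07,"rx": 0,"ry": 0,"rz": 0},
    {"x": 0,"y": 0,"z": -0.07,"rx": 0,"ry": 0,"rz": 0},
    {"x": 0,"y": 0,"z": -0.07,"rx": 0,"ry": 0,"rz": 0},
    {"x": 0,"y": 0,"z": -0.07,"rx": 0,"ry": 0,"rz": 0},
    {"x": 0,"y": 0,"z": -0.07,"rx": 0,"ry": 0,"rz": 0}
  ]
}}

```text
t: 10.4
eef_pos: [510.7, 70.0, 172.2]
tcp_rot: [3.141, 0.0, -0.097]
ft_force: [-0.7, 1.0, 0.8]
opening: 0.005
grip_force: 0.0
```

Emit:
{"name": "step_arm", "arguments": {
  "plan": [
    {"x": 0,"y": 0,"z": -0.1,"rx": 0,"ry": 0,"rz": 0},
    {"x": 0,"y": 0,"z": -0.2,"rx": 0,"ry": 0,"rz": 0},
    {"x": 0,"y": 0,"z": -0.4,"rx": 0,"ry": 0,"rz": 0},
    {"x": 0,"y": 0,"z": -0.5,"rx": 0,"ry": 0,"rz": 0},
    {"x": 0,"y": 0,"z": -0.5,"rx": 0,"ry": 0,"rz": 0},
    {"x": 0,"y": 0,"z": -0.5,"rx": 0,"ry": 0,"rz": 0},
    {"x": 0,"y": 0,"z": -0.5,"rx": 0,"ry": 0,"rz": 0},
    {"x": 0,"y": 0,"z": -0.3,"rx": 0,"ry": 0,"rz": 0},
    {"x": 0,"y": 0,"z": 0,"rx": 0,"ry": 0,"rz": 0},
    {"x": 0,"y": 0,"z": 0,"rx": 0,"ry": 0,"rz": 0}
  ]
}}

```text
t: 11.23
eef_pos: [510.8, 70.0, 247.4]
tcp_rot: [3.142, -0.001, -0.097]
ft_force: [0.1, 0.1, -0.3]
opening: 0.006
grip_force: 0.0
```

Run:
```python
from h import *
c=shot('scene','s5');w=shot('wrist','w5')
a=cv2.resize(c['image'][150:270,180:330],(500,400),interpolation=cv2.INTER_CUBIC)
b=cv2.resize(w['image'],(300,225))
b=np.vstack([b,np.zeros((175,300,3),np.uint8)])
cv2.imwrite('pics/c5.png',np.hstack([a,b])[:,:,::-1])
s=state();print(s['t'],s['eef_pos'],s['ft_force'])
```

```text
11.3333 [510.54001726  69.97724327 246.58500436] [-0.36548205  0.12643772 -1.06191671]
```

View pics/c5.png

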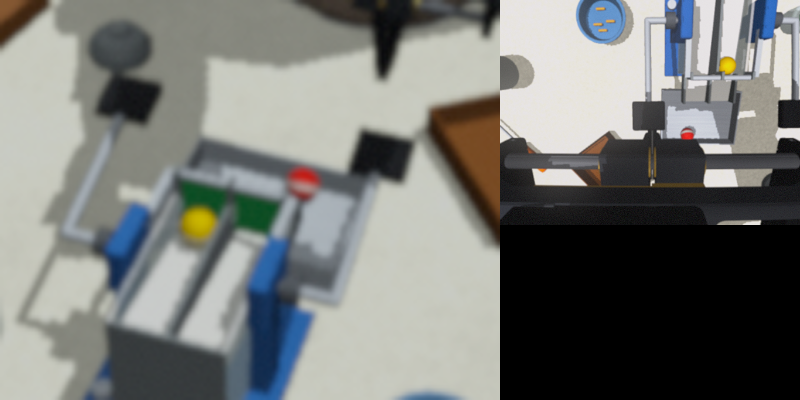

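Both lids are shut, with the left one at (258,212). Red lies in the tray at (303,182), yellow is in its lane at (198,223), both levers are up and the arm is clear.

```bash
python3 -c "
from cell import *
print(job_done())"
```

```text
the job is handed in; nothing more can be done
None
```

The job is handed in at about 11 s with no verdict returned: the red float is at rest in the steel tray, the left lever was eased up over about 3 s, both lids are shut, the yellow float is still in its lane, and the arm is clear.

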